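# Lay out the collar finishing kit on its silhouette tiles

### The arm

A 6-joint arm with a two-finger parallel gripper is mounted at the origin on a cart in front of the work surface, level with it; the furniture and walls round the work are solid. World frame = base frame: x ahead of the robot, y to its left, z up, the work surface at z = 0. Lengths are in m, angles in rad, forces in N, time in s.
With the tool pointing down it reaches from about 0.275 to 0.825 m from the base axis. Payload 4.9 kg.
Tool frame: the origin (TCP) lies at the centre of the arm's flange, where the gripper is bolted on; the fingertips stand r.tcp_to_tips ahead of it and the grasp point (between the pads) lies 155 mm ahead of it (r.tcp_to_tips is the distance from the TCP to the fingertips, in m); z points along the fingers, y is the line along which they close (so a half turn about z gives the same grasp; the last joint's range is limited). The gripper opens to 85 mm and grips with 20 to 120 N. Pads are 22 mm wide; open, the fingers measure 114 mm over their backs; the gripper's body (76 mm by 85 mm) begins 54 mm behind the grasp point. The pads swing forward as they close: fully open they stand 13 mm farther back than shut.
Start: joints at [-1.375, 0.326, -0.193, 1.052, 0, 1.437], TCP at [0.178, -0.52, 0.405] pointing down, gripper open.
Joint ranges: [-2.65, 2.65], [-0.97, 1.79], [-1.3, 1.35], [-1.93, 2.1], [-1.47, 1.37], [-3.14, 3.14]. Speed limits (rad/s): [2.57, 2.57, 3.14, 3.14, 3.14, 3.14].

### API

Orientations are given as a unit quaternion [w, x, y, z].
In Python, from cell import r gives the robot as it stands.
- The arm moves only by the tool arm_command, never from a script. Its argument "moves" is a list of rows, each a list of 5 numbers: the finger opening in m, from 0 to 0.0854, then the shift along the tool's x, y, z in m, then the turn about the tool's z in rad. In form: [[claw, tx, ty, tz, turn], ...]. A call has 1 to 5 rows; each row shifts and turns the commanded pose from where the row before left it, along the tool's axes as they then stand; what a row does not reach is not made up. A row lasts 1/10 s, in which the tool goes at most 50 mm and 8.59 degrees, less where a joint would pass 70% of its speed; a pose out of reach is approached as far as the arm can. A call is refused whole if a number of a shift passes 0.05 or a number of a turn 0.15, either way. A call with a gripper value outside its range is refused whole. The fingers move at their own pace and stop on an object; the grip force is fixed at half the most. Time passes only in rows, so rows that do not move let the fingers close. It gives the time, the measured TCP pose, the force, the opening and the grip force at its end, in the units of the state.
- r.state(): the state, without advancing time (a new reading comes with each control period).
- r.grab_frame(name): name is "side" or "top"; returns (picture, depth): 420x560x3 uint8, blue, green, red; 420x560 float32, m along the optical axis (not along the pixel's ray), 0 where there is no reading.
- r.calibration(name): a dict with "fovy" (degrees; the focal length in pixels is half the picture's height over the tangent of half this angle, whatever the lens; pixels are square), "cx", "cy" (the principal point, pixels), "cam_to_world" (4x4, takes a point from camera to world coordinates). Camera axes: x right, y down, z forward; pixel columns grow to the right and rows downward; lengths in m; the calibration is good to about 2 mm. A picture is of the moment at which its call begins. calibration takes no time and is no camera call.
- r.job_done(): hands the job in; it is judged then, once.
Trained networks look in the newest picture that a camera, given by its name, has taken for a name from the list of things; names that differ only in an ending like _2 or _b are one class to them, and where a whole thing is asked for, a point or a joint stands for the part that bears it (a point fixed in the world has none). Each returns a list of dicts, best first, with "score" (0 to 1); they miss things now and then, are a little off and sometimes report something else, mostly with a low value. They report only what shows in the picture. A call takes as long as a camera call. They do not tell look-alikes from the thing itself.
- r.cut_out(camera, name): "pixels" (420x560 bool, what is visible of it) and "at" ([column, row] in pixels, amid what is visible of it).
The state is a dict: "time": time; "joint_positions": joint angles; "qd": joint speeds; "joint_efforts": joint torques, N m; "tool_pos": TCP position; "ee_rot": TCP orientation; "ft_force": force on the tool from outside, world axes, zero at the start; "torque": the same for the moment, N m; "finger_gap": finger opening in m; "finger_force": force on a finger pad.
Only numpy, scipy, OpenCV 4.12 (cv2) and the standard library are available. Lean on these libraries where they do the work, as an engineer would, in place of code of your own. Each camera call takes 0.05 s, during which the arm holds its last target. There are 200 camera calls.

### The job

Lay out the finishing kit on the blue board: put the red-lidded wax tin, the dark brown emery roll, the bronze collar and the steel nut each on the white tile that shows its own silhouette, the right way up and centred on it. Leave the marker pen and the chasing punch lying where they are.

Things in the scene. Friction and masses are not known exactly. Their poses are not given: they have to be found in the camera images.
- wax_tin_mid (a point): round closed tin, white with a red press lid that stays shut, 32 mm high; the lid (upper 11 mm) is 65 mm across, the body 62 mm; about 0.14 kg. The point is its centre, half-way up; z up. Starts standing flat on the fixed blue board.
- emery_roll_mid (a point): roll of dark brown emery tape lying flat like a thick ring, 60 mm outside diameter, 25 mm high; about 0.11 kg. Take it by the outside, do not count on its hole. The point is its centre, half-way up; z up. Starts standing flat on the fixed blue board.
- collar_mid (a point): turned bronze (tan) collar, a stepped ring, 52 mm across its foot, narrower above, 20 mm high; about 0.18 kg. Take it by the outside, do not count on its hole. The point is its centre, half-way up; z up. Starts standing flat on the fixed blue board.
- nut_mid (a point): grey steel hexagon nut lying flat, 24 mm across flats, 27 mm across corners, 13 mm high; about 0.03 kg. Its x axis is square to a pair of flats (other pairs at +-60 degrees). The point is its centre, half-way up; z up. Starts standing flat on the fixed blue board.
- tile_red_top (a point): a fixed flat round white tile, 76 mm across and 3 mm thick, with a filled silhouette on it: a plain red disc 65 mm across: the tin's place. The point is the centre of the tile's top face, z up, 29 mm above the bench mat (z = 0.029). 
- tile_brown_top (a point): a fixed flat round white tile, 76 mm across and 3 mm thick, with a filled silhouette on it: a dark brown ring 60 mm across with a white middle of 33 mm: the emery roll's place. The point is the centre of the tile's top face, z up, 29 mm above the bench mat (z = 0.029). 
- tile_tan_top (a point): a fixed flat round white tile, 76 mm across and 3 mm thick, with a filled silhouette on it: a tan ring 52 mm across with a white middle of 33 mm: the bronze collar's place. The point is the centre of the tile's top face, z up, 29 mm above the bench mat (z = 0.029). 
- tile_hex_top (a point): a fixed flat round white tile, 76 mm across and 3 mm thick, with a filled silhouette on it: a dark grey hexagon 24 mm across flats with a small white middle: the nut's place. Its x axis is square to a pair of the hexagon's flats. The point is the centre of the tile's top face, z up, 29 mm above the bench mat (z = 0.029). 
- pen_mid (a point): bystander: white marker pen with a red cap, lying on the near left part of the board, 132x20x17 mm, x along it. The point is the middle, half-way up. (Obstacle: a thick fixed flexible shaft arches up to 0.25 m high over the line from about x 0.30, y -0.20 to x 0.60, y 0.10; the kit and tiles lie on its far right side, at least 0.1 m away.)
- punch_mid (a point): bystander: steel chasing punch lying on the near part of the board, 112 mm long along x, 10 mm thick. The point is the middle, half-way up. The board is 26 mm thick, its top is at z = 0.026.
Things that resemble listed ones, but are neither listed nor needed, are in the scene too. Of the things that look like the part that bears collar_mid, the middle-sized one is meant.

How it is judged:
By the outcome, as a careful person would: the job done as asked, in the order asked, and still so for the second after the job is handed in, with the robot touching nothing.
It also fails if it takes over 83 s, if anything falls off the work surface, if the arm or the gripper's body presses on something with over 40 N, if the wrist force passes 120 N, or if a joint passes its speed limit or range.

## Working session

There is one attempt and no reset: what is moved stays moved. The work goes in short steps, Python scripts to look and compute and a tool call to move; the robot and the scene stay as the last step left them, time stands still between calls to the robot, and variables do not carry over. Pictures are saved under pics/ and viewed, at most 16 in all, crops included, and the job is handed in when it is done.

Besides the shell and the picture viewer there is one more tool, called as name([rows], argument=value, ...), one row to a line, values as JSON. arm_command: Moves the arm, as the interface text tells. Its arguments: {"type":"object","properties":{"moves":{"type":"array","items":{"type":"array","items":{"type":"number"}}}},"required":["moves"]}

```bash
mkdir -p pics; ls
python3 - <<'E'
from cell import r
import cv2
print(r.state(), r.tcp_to_tips)
for n in ("top","side"):
    im,d=r.grab_frame(n); cv2.imwrite(f"pics/{n}0.png",im); print(r.calibration(n))
E
```

```text
pics
{'time': 0.0, 'joint_positions': array([-1.37519206e+00,  3.26944751e-01, -1.93579898e-01,  1.05198493e+00,
       -7.39191434e-07,  1.43660559e+00]), 'qd': array([ 2.58082458e-03,  1.92081236e-05,  1.24403407e-03, -1.57571962e-04,
        1.13981671e-03, -5.88421356e-04]), 'joint_efforts': array([-5.37520591e-04, -4.43395007e+01,  2.62442136e+01,  1.55252893e-02,
        6.70090458e-05,  6.40005211e-06]), 'tool_pos': array([ 0.17807789, -0.52007855,  0.40390261]), 'ee_rot': array([-8.56210333e-04,  9.86434824e-01,  1.64151166e-01, -2.66694848e-05]), 'ft_force': array([ 0.32832187, -0.96344084,  0.28496519]), 'torque': array([-0.00391674,  0.04214636,  0.02920169]), 'finger_force': 0.0, 'finger_gap': 0.08544437670382678} 0.1734
{'fovy': 48.920617672727836, 'cx': 275.67315923934643, 'cy': 209.7291485697153, 'cam_to_world': array([[ 2.53778432e-02, -9.75325265e-01,  2.19309355e-01,
         3.31134066e-01],
       [-9.99659110e-01, -2.61053174e-02, -4.19423347e-04,
        -1.65133128e-01],
       [ 6.13421450e-03, -2.19223950e-01, -9.75655283e-01,
         1.16711394e+00],
       [ 0.00000000e+00,  0.00000000e+00,  0.00000000e+00,
         1.00000000e+00]])}
{'fovy': 51.502332600157104, 'cx': 286.9308217663713, 'cy': 208.54417015110158, 'cam_to_world': array([[-0.9764938 , -0.08737339,  0.1970425 ,  0.38056103],
       [-0.21547612,  0.41889291, -0.88209907,  0.62990964],
       [-0.00546772, -0.90382223, -0.42787321,  0.4412165 ],
       [ 0.        ,  0.        ,  0.        ,  1.        ]])}
```

View pics/top0.png

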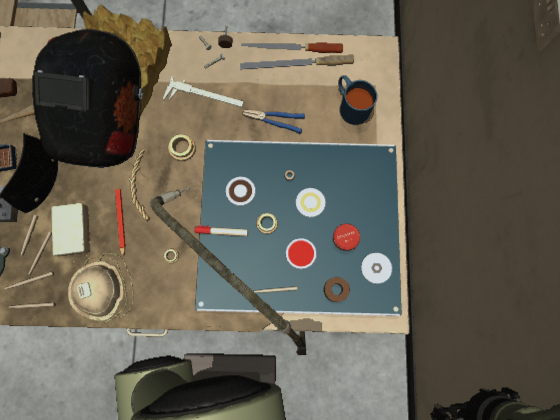

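View pics/side0.png

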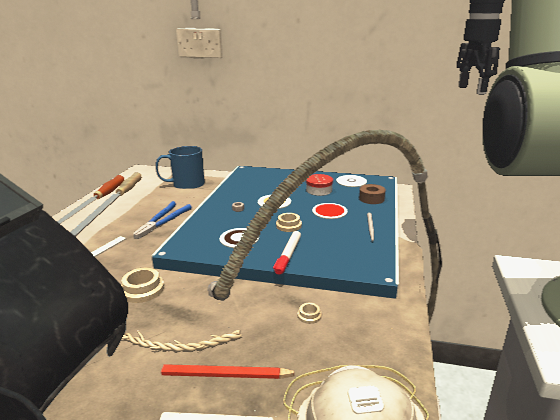

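The top view shows the tin (346,236), roll (337,290), mid collar on the board (267,223), and nut (290,175). The tiles are red (301,254), brown (240,191), tan (311,202) and hex (376,268). The other collars, at (181,147) and (170,256), are off the board. The side view shows the shaft arching on the near left.

```bash
cat > h.py <<'E'
from cell import r
import numpy as np, cv2
def cal(n):
    c=r.calibration(n); f=210/np.tan(np.radians(c['fovy']/2)); return f,c['cx'],c['cy'],c['cam_to_world']
def plane(n,uv,z):
    f,cx,cy,T=cal(n); uv=np.asarray(uv,float).reshape(-1,2)
    d=np.c_[(uv[:,0]-cx)/f,(uv[:,1]-cy)/f,np.ones(len(uv))]@T[:3,:3].T
    o=T[:3,3]; return (o+d*((z-o[2])/d[:,2])[:,None])[:,:2]
def ortho(n,im,c,z,half=.05,res=.0005):
    "metric view at height z around c; column = +y->left (image right = -y), up = +x"
    f,cx,cy,T=cal(n); k=int(2*half/res)
    a=half-(np.arange(k)+.5)*res
    X,Y=np.meshgrid(c[0]+a,c[1]+a,indexing='ij')
    p=(np.stack([X,Y,np.full_like(X,z)],-1)-T[:3,3])@T[:3,:3]
    return cv2.remap(im,(p[...,0]/p[...,2]*f+cx).astype('f4'),(p[...,1]/p[...,2]*f+cy).astype('f4'),cv2.INTER_CUBIC)
def circ(mask,n,z):
    "centre, diameter of blob's outer contour on plane z"
    cs,_=cv2.findContours(mask.astype('u1'),cv2.RETR_EXTERNAL,cv2.CHAIN_APPROX_NONE)
    c=max(cs,key=cv2.contourArea)[:,0]; p=plane(n,c,z)*1000
    e=cv2.fitEllipse(p.astype('f4')); return np.array(e[0])/1000,e[1]
E
python3 - <<'E'
from h import *
im,d=r.grab_frame("top")
hsv=cv2.cvtColor(im,cv2.COLOR_BGR2HSV)
g=im.astype(int)
# tiles: not blue board
nb=~((g[...,0]>g[...,2]+12))
tiles=dict(red=(301,254),brown=(240,191),tan=(311,202),hex=(376,268))
for k,(u,v) in tiles.items():
    m=np.zeros(nb.shape,'u1'); cv2.circle(m,(u,v),20,1,-1)
    m&=nb.astype('u1'); m=cv2.morphologyEx(m,cv2.MORPH_CLOSE,np.ones((9,9)))
    print('tile',k,*circ(m,'top',.029))
top=dict(wax_tin_mid=.058,emery_roll_mid=.051,collar_mid=.046,nut_mid=.039,pen_mid=.043,punch_mid=.036)
for k,z in top.items():
    for h in r.cut_out('top',k):
        print(k,round(h['score'],2),h['at'],h['pixels'].sum(),*(circ(h['pixels'],'top',z) if h['pixels'].sum()>20 else ()))
big=[]
for c,z in (((290,175),.039),((376,268),.029),((267,223),.046),((337,290),.051)):
    w=plane('top',c,z)[0]; big.append(cv2.resize(ortho('top',im,w,z),(300,300),interpolation=cv2.INTER_CUBIC)); print(c,w)
cv2.imwrite('pics/crops.png',np.vstack([np.hstack(big[:2]),np.hstack(big[2:])]))
E
```

```text
tile red [ 0.47852319 -0.23072366] (69.9546127319336, 71.59616088867188)
tile brown [ 0.63350787 -0.07468388] (70.04914093017578, 71.06845092773438)
tile tan [ 0.60849146 -0.25232437] (71.0610122680664, 72.02393341064453)
tile hex [ 0.44741666 -0.41563425] (70.49703216552734, 72.89846801757812)
wax_tin_mid 0.56 [345.9, 235.3] 610 [ 0.51805853 -0.33813806] (63.895809173583984, 68.24085998535156)
emery_roll_mid 0.86 [338.7, 284.2] 427 [ 0.39229163 -0.31457147] (57.33183670043945, 60.084495544433594)
collar_mid 0.8 [184.5, 150.0] 371 [0.73998273 0.08024589] (62.99700927734375, 69.01295471191406)
collar_mid 0.69 [171.3, 260.4] 131 [0.46215433 0.08639304] (32.5092887878418, 35.5832633972168)
collar_mid 0.57 [262.0, 229.9] 244 [ 0.5491767  -0.14177101] (47.88150405883789, 51.94054412841797)
nut_mid 0.6 [290.2, 176.4] 80 [ 0.67739423 -0.19692126] (24.089082717895508, 25.83394432067871)
nut_mid 0.37 [339.6, 289.0] 448 [ 0.3931528 -0.3170564] (58.56688690185547, 61.05422592163086)
pen_mid 0.62 [218.6, 234.1] 363 [ 0.5280506 -0.0235347] (16.787446975708008, 190.41539001464844)
punch_mid 0.65 [277.1, 290.4] 155 [ 0.38852521 -0.17167516] (8.576661109924316, 114.15707397460938)
(290, 175) [ 0.67636424 -0.1998115 ]
(376, 268) [ 0.44666826 -0.41611353]
(267, 223) [ 0.54894214 -0.14502873]
(337, 290) [ 0.38963373 -0.31691755]
```

View pics/crops.png

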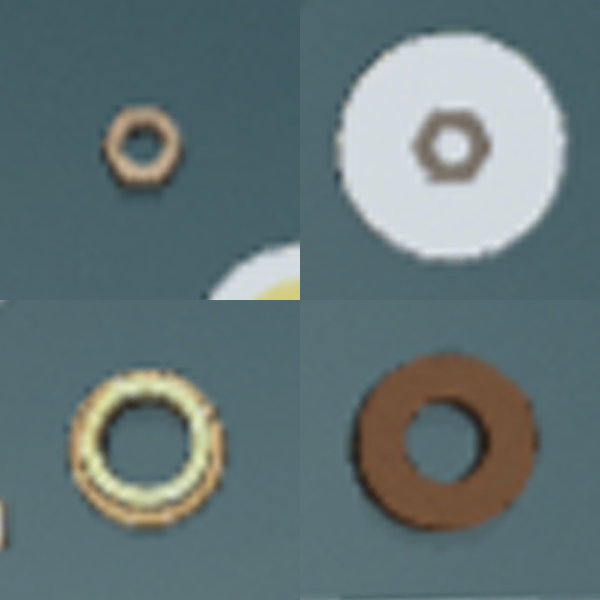

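Crops: nut (top left), hex tile with flats roughly up and down in the picture (top right), mid collar (bottom left), roll (bottom right). I'll refine the centres and yaws with model fits.

```bash
cat > fit.py <<'E'
from h import *
from scipy.optimize import minimize
S=.0005
def model(c0,c,z,parts,yaw,half):
    "union of projected sections; parts: (height, radius, nsides)"
    o=cal('top')[3][:3,3]; k=int(2*half/S); m=np.zeros((k,k),'u1')
    for h,R,n in parts:
        t=yaw+np.pi/n+np.arange(n)*2*np.pi/n
        p=np.c_[c[0]+R*np.cos(t),c[1]+R*np.sin(t)]
        p=o[:2]+(p-o[:2])*(o[2]-z)/(o[2]-h)
        q=np.c_[(c0[1]+half-p[:,1])/S-.5,(c0[0]+half-p[:,0])/S-.5]
        cv2.fillConvexPoly(m,np.round(q*16).astype('i4'),255,cv2.LINE_AA,4)
    return cv2.GaussianBlur(m.astype('f4')/255,(0,0),3)
def fit(im,c0,z,parts,mask,yaws=(0,),half=.05):
    o=ortho('top',im,c0,z,half,S).astype('f4'); m=mask(o).astype('u1')
    cs,_=cv2.findContours(m,cv2.RETR_EXTERNAL,cv2.CHAIN_APPROX_NONE)
    k=m.shape[0]; cs=[c for c in cs if abs(c.mean((0,1))-k/2).max()<k/4]
    m=np.zeros_like(m); cv2.drawContours(m,[max(cs,key=cv2.contourArea)],-1,1,-1)
    b=cv2.GaussianBlur(m.astype('f4'),(0,0),3); best=None
    for y in yaws:
        s=minimize(lambda v:((model(c0,v[:2]/1e3,z,parts,y,half)-b)**2).sum(),np.array(c0)*1e3,method='Nelder-Mead',options=dict(xatol=.05,fatol=.1,initial_simplex=np.array(c0)*1e3+[[2,2],[-2,1],[0,-2]]))
        if best is None or s.fun<best[0]: best=(s.fun,s.x/1e3,y)
    return best[1].round(4),round(np.degrees(best[2]),1),round(float(best[0]),1),int(m.sum()*S*S*1e6)
RB=lambda t:(lambda o:o[...,2]-o[...,0]>t)
E
python3 - <<'E'
from fit import *
im,_=r.grab_frame('top')
cyl=lambda *a:[(h,R,72) for h,R in a]
Y=np.radians(np.arange(-30,30,2))
hexR=.012/np.cos(np.pi/6)
for k,c in dict(red=(.4785,-.2307),brown=(.6335,-.0747),tan=(.6085,-.2523),hex=(.4474,-.4156)).items():
    def mk(o): # white outline, filled
        return o[...,1]>150
    print('tile',k,fit(im,c,.029,cyl((.029,.038)),mk))
print('hexyaw',fit(im,(.4474,-.4156),.029,[(.029,hexR,6)],lambda o:o[...,1]<165,Y,.02))
print('tin',fit(im,(.518,-.338),.058,cyl((.058,.0325),(.047,.0325)),RB(40)))
print('roll',fit(im,(.3923,-.3160),.051,cyl((.051,.03),(.038,.03),(.026,.03)),RB(8)))
print('collar',fit(im,(.549,-.143),.046,cyl((.030,.026),(.026,.026),(.046,.021)),RB(8)))
print('nut',fit(im,(.677,-.198),.039,[(.039,hexR,6),(.026,hexR,6)],RB(8),Y,.03))
E
```

```text
tile red (array([ 0.4791, -0.2301]), np.float64(0.0), 24.7, 4541)
tile brown (array([ 0.635 , -0.0735]), np.float64(0.0), 40.4, 4510)
tile tan (array([ 0.6098, -0.2525]), np.float64(0.0), 37.2, 4507)
tile hex (array([ 0.4478, -0.4168]), np.float64(0.0), 43.4, 4502)
hexyaw (array([ 0.4477, -0.4169]), np.float64(-2.0), 18.8, 484)
tin (array([ 0.5192, -0.3396]), np.float64(0.0), 134.1, 3328)
roll (array([ 0.3925, -0.3169]), np.float64(0.0), 163.8, 2843)
collar (array([ 0.5527, -0.1438]), np.float64(0.0), 13.4, 2198)Traceback (most recent call last):
  File "<stdin>", line 14, in <module>
  File "fit.py", line 21, in fit
    s=minimize(lambda v:((model(c0,v[:2]/1e3,z,parts,y,half)-b)**2).sum(),np.array(c0)*1e3,method='Nelder-Mead',options=dict(xatol=.05,fatol=.1,initial_simplex=np.array(c0)*1e3+[[2,2],[-2,1],[0,-2]]))
    res = _minimize_neldermead(fun, x0, args, callback, bounds=bounds,
                               **options)
    fsim[k] = func(sim[k])
              ~~~~^^^^^^^^
    fx = function(np.copy(x), *(wrapper_args + args))
  File "fit.py", line 21, in <lambda>
    s=minimize(lambda v:((model(c0,v[:2]/1e3,z,parts,y,half)-b)**2).sum(),np.array(c0)*1e3,method='Nelder-Mead',options=dict(xatol=.05,fatol=.1,initial_simplex=np.array(c0)*1e3+[[2,2],[-2,1],[0,-2]]))
                          ~~~~~^^^^^^^^^^^^^^^^^^^^^^^^^^^^^
  File "fit.py", line 6, in model
    o=cal('top')[3][:3,3]; k=int(2*half/S); m=np.zeros((k,k),'u1')
      ~~~^^^^^^^
  File "h.py", line 4, in cal
    c=r.calibration(n); f=210/np.tan(np.radians(c['fovy']/2)); return f,c['cx'],c['cy'],c['cam_to_world']
ValueError: time passes only in moves, steps and waits
```

```bash
sed -i 's/^def cal/import functools\n@functools.cache\ndef cal/' h.py
python3 - <<'E'
from fit import *
im,d=r.grab_frame('top')
Y=np.radians(np.arange(-30,30,2)); hexR=.012/np.cos(np.pi/6)
print('nut',fit(im,(.677,-.198),.039,[(.039,hexR,6),(.026,hexR,6)],RB(8),Y,.03))
f,cx,cy,T=cal('top')
v,u=np.mgrid[205:245,245:290]; z=d[205:245,245:290]
P=np.stack([(u-cx)/f*z,(v-cy)/f*z,z],-1)@T[:3,:3].T+T[:3,3]
rr=np.hypot(P[...,0]-.5527,P[...,1]+.1438)*1e3
for a in range(12,34,2):
    q=P[...,2][(rr>=a)&(rr<a+2)]*1e3; print(a,np.percentile(q,[5,25,50,75,95]).round(1))
print(r.state()['time'],r.state()['tool_pos'])
E
```

```text
nut (array([ 0.6793, -0.1977]), np.float64(2.0), 77.4, 537)
12 [22.1 23.9 25.2 26.  27.5]
14 [23.  25.8 27.8 39.9 44.6]
16 [24.1 41.8 45.2 46.8 47.9]
18 [43.  44.9 46.5 47.4 48.9]
20 [36.  43.9 44.9 47.  48.8]
22 [31.7 34.7 36.9 37.7 45.3]
24 [25.6 31.6 32.9 35.5 37.8]
26 [22.7 25.2 26.2 27.7 30.7]
28 [22.6 24.7 26.2 27.3 30.1]
30 [22.4 25.1 26.4 27.3 28.8]
32 [22.6 24.9 26.  26.9 28.1]
0.55 [ 0.17812114 -0.52036496  0.40465868]
```

arm_command([
  [0.085, 0.048, -0.0076, 0.006, 0],
  [0.085, 0.048, -0.0076, 0.006, 0],
  [0.085, 0.048, -0.0076, 0.006, 0],
  [0.085, 0.048, -0.0076, 0.006, 0],
  [0.085, 0.048, -0.0076, 0.006, 0],
])

```text
time: 1.05
tool_pos: [0.3944, -0.4056, 0.3747]
ee_rot: [0.0, 0.986, 0.164, 0.0]
ft_force: [0.3, -0.9, -0.2]
finger_gap: 0.0848
finger_force: 0.0
```

arm_command([
  [0.085, 0.047, -0.0076, 0.025, 0],
  [0.085, 0.047, -0.0076, 0.025, 0],
  [0.085, 0.047, -0.0076, 0.025, 0],
  [0.085, 0, 0, 0, 0],
  [0.085, 0, 0, 0, 0],
])

```text
time: 1.55
tool_pos: [0.5105, -0.3432, 0.304]
ee_rot: [-0.001, 0.986, 0.165, -0.001]
ft_force: [0.2, 0.3, -0.2]
finger_gap: 0.0852
finger_force: 0.0
```

```bash
cat > go.py <<'E'
from h import *
import sys
def go(x,y,z,yaw=None):
    s=r.state(); w,a,b,c=s['ee_rot']
    R=np.array([[1-2*(b*b+c*c),2*(a*b-w*c),2*(a*c+w*b)],[2*(a*b+w*c),1-2*(a*a+c*c),2*(b*c-w*a)],[2*(a*c-w*b),2*(b*c+w*a),1-2*(a*a+b*b)]])
    cur=np.degrees(np.arctan2(R[1,0],R[0,0]))
    print('t',round(s['time'],2),'pos',s['tool_pos'].round(4),'tilt',R[:2,2].round(4),'yaw',cur.round(2),'F',s['ft_force'].round(1),'gap',round(s['finger_gap'],4))
    print('tool delta',(R.T@(np.array([x,y,z])-s['tool_pos'])).round(4),'turn',None if yaw is None else round(-np.radians(yaw-cur),4))
if __name__=='__main__': go(*map(float,sys.argv[1:]))
E
python3 go.py .5192 -.3396 .2
```

```text
t 1.55 pos [ 0.5105 -0.3432  0.304 ] tilt [-0.0019  0.001 ] yaw 19.02 F [ 0.2  0.3 -0.2] gap 0.0852
tool delta [ 0.0096 -0.0005  0.104 ] turn None
```

arm_command([
  [0.085, 0.0095, 0, 0.03, 0],
  [0.085, 0, 0, 0.035, 0],
  [0.085, 0, 0, 0.025, 0],
  [0.085, 0, 0, 0.012, 0],
  [0.085, 0, 0, 0.0, 0],
])

```text
time: 2.05
tool_pos: [0.5178, -0.3417, 0.2022]
ee_rot: [-0.001, 0.987, 0.163, -0.001]
ft_force: [0.2, -0.0, 0.4]
finger_gap: 0.0849
finger_force: 0.0
```

```bash
python3 go.py .5192 -.3396 .2; python3 -c "
from h import *
im,d=r.grab_frame('top'); cv2.imwrite('pics/t1.png',cv2.resize(im[180:320,240:440],(800,560),interpolation=cv2.INTER_CUBIC))"
```

```text
t 2.05 pos [ 0.5178 -0.3417  0.2022] tilt [-0.0018  0.0013] yaw 18.79 F [ 0.2 -0.   0.4] gap 0.0849
tool delta [ 0.002  -0.0015  0.0022] turn None
```

View pics/t1.png

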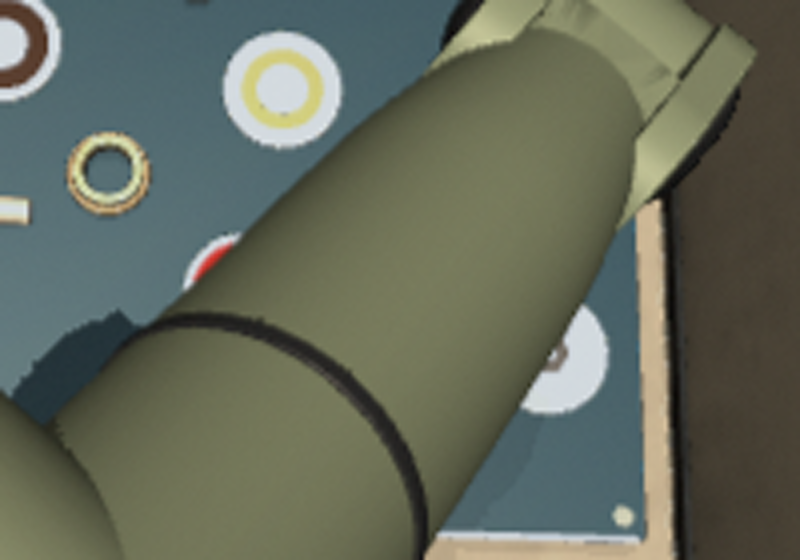

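The arm hides the tin from the top camera. I'll make the small correction and close.

arm_command([
  [0.085, 0.002, -0.0015, 0.002, 0],
  [0.055, 0, 0, 0, 0],
  [0.055, 0, 0, 0, 0],
  [0.055, 0, 0, 0, 0],
  [0.055, 0, 0, 0, 0],
])

```text
time: 2.6
tool_pos: [0.521, -0.3393, 0.2029]
ee_rot: [0.001, 0.986, 0.164, 0.001]
ft_force: [-1.0, 1.2, 7.0]
finger_gap: 0.063
finger_force: 64.5
```

```bash
python3 go.py .4791 -.2301 .28; python3 -c "
from h import *
im,d=r.grab_frame('side'); cv2.imwrite('pics/s1.png',cv2.resize(im[100:260,200:420],(770,560),interpolation=cv2.INTER_CUBIC))"
```

```text
t 2.6 pos [ 0.521  -0.3393  0.2029] tilt [ 0.002  -0.0017] yaw 18.91 F [-1.   1.2  7. ] gap 0.063
tool delta [-0.0042 -0.1167 -0.0774] turn None
```

View pics/s1.png

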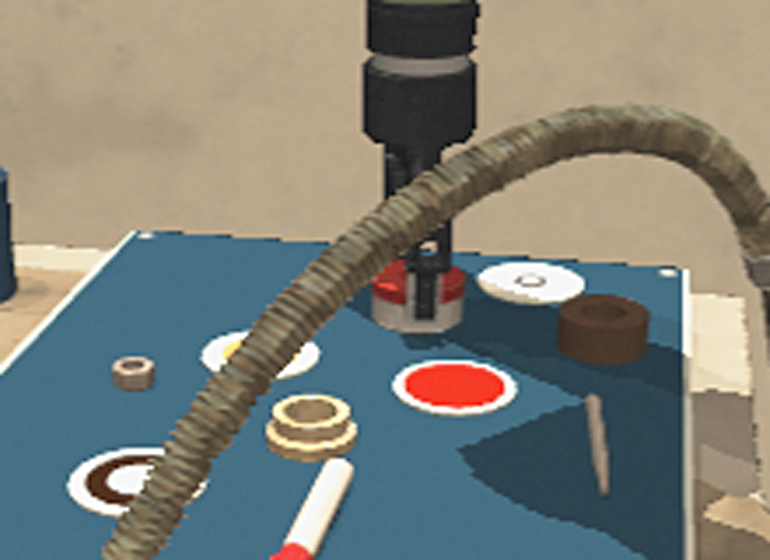

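Grip is on the tin (gap 63 mm). I'll lift it and carry it to the red tile.

arm_command([
  [0.055, 0, 0, -0.02, 0],
  [0.055, 0, -0.03, -0.02, 0],
  [0.055, -0.0012, -0.044, 0, 0],
  [0.055, -0.0012, -0.043, 0, 0],
  [0.055, 0, 0, 0, 0],
])

```text
time: 3.15
tool_pos: [0.4773, -0.2241, 0.2407]
ee_rot: [-0.003, 0.986, 0.166, -0.002]
ft_force: [0.4, 0.1, -1.9]
finger_gap: 0.0631
finger_force: 66.3
```

arm_command([
  [0.055, 0, 0, 0, 0],
])

```text
time: 3.25
tool_pos: [0.4803, -0.2283, 0.2417]
ee_rot: [0.0, 0.986, 0.165, 0.0]
ft_force: [0.5, -0.7, -0.7]
finger_gap: 0.0631
finger_force: 66.3
```

```bash
python3 go.py .4808 -.2295 .206
```

```text
t 3.25 pos [ 0.4803 -0.2283  0.2417] tilt [ 0.0006 -0.0007] yaw 18.99 F [ 0.5 -0.7 -0.7] gap 0.0631
tool delta [0.0001 0.0013 0.0357] turn None
```

arm_command([
  [0.055, 0, 0.001, 0.015, 0],
  [0.055, 0, 0, 0.014, 0],
  [0.055, 0, 0, 0.004, 0],
  [0.055, 0, 0, 0, 0],
  [0.055, 0, 0, 0, 0],
])

```text
time: 3.75
tool_pos: [0.4811, -0.2307, 0.2084]
ee_rot: [0.0, 0.986, 0.164, 0.0]
ft_force: [0.5, -0.2, -2.0]
finger_gap: 0.0629
finger_force: 66.3
```

```bash
python3 go.py .4808 -.2295 .206
```

```text
t 3.75 pos [ 0.4811 -0.2307  0.2084] tilt [ 0.0007 -0.0005] yaw 18.87 F [ 0.5 -0.2 -2. ] gap 0.0629
tool delta [ 0.0002 -0.0013  0.0024] turn None
```

arm_command([
  [0.055, 0, -0.001, 0.0015, 0],
  [0.055, 0, 0, 0.001, 0],
  [0.055, 0, 0, 0, 0],
  [0.055, 0, 0, 0, 0],
])

```text
time: 4.15
tool_pos: [0.4805, -0.2292, 0.2059]
ee_rot: [0.0, 0.986, 0.164, 0.0]
ft_force: [-0.9, 1.2, 2.0]
finger_gap: 0.063
finger_force: 66.5
```

```bash
python3 go.py .4808 -.2295 .206
```

```text
t 4.15 pos [ 0.4805 -0.2292  0.2059] tilt [ 0.0007 -0.0006] yaw 18.9 F [-0.9  1.2  2. ] gap 0.063
tool delta [ 0.0002  0.0003 -0.0001] turn None
```

arm_command([
  [0.085, 0, 0, 0, 0],
  [0.085, 0, 0, 0, 0],
  [0.085, 0, 0, 0, 0],
  [0.085, 0, 0, -0.03, 0],
  [0.085, 0, 0, -0.04, 0],
])

```text
time: 4.65
tool_pos: [0.4793, -0.2285, 0.2743]
ee_rot: [-0.002, 0.986, 0.164, -0.002]
ft_force: [0.9, -0.9, -0.9]
finger_gap: 0.0851
finger_force: 0.0
```

arm_command([
  [0.085, -0.037, 0.018, 0, 0],
  [0.085, -0.037, 0.018, 0, 0],
  [0.085, -0.037, 0.018, 0, 0],
  [0.085, 0, 0, 0, 0],
  [0.085, 0, 0, 0, 0],
])

```text
time: 5.15
tool_pos: [0.3922, -0.3167, 0.2755]
ee_rot: [-0.0, 0.987, 0.163, 0.0]
ft_force: [0.4, 0.7, 0.2]
finger_gap: 0.0849
finger_force: 0.0
```

```bash
python3 go.py .3925 -.3169 .197;  python3 - <<'E'
from fit import *
im,d=r.grab_frame('top'); cv2.imwrite('pics/t2.png',cv2.resize(im[180:320,240:440],(800,560),interpolation=cv2.INTER_CUBIC))
E
```

```text
t 5.15 pos [ 0.3922 -0.3167  0.2755] tilt [0.0003 0.0004] yaw 18.77 F [0.4 0.7 0.2] gap 0.0849
tool delta [0.0002 0.0003 0.0785] turn None
```

View pics/t2.png

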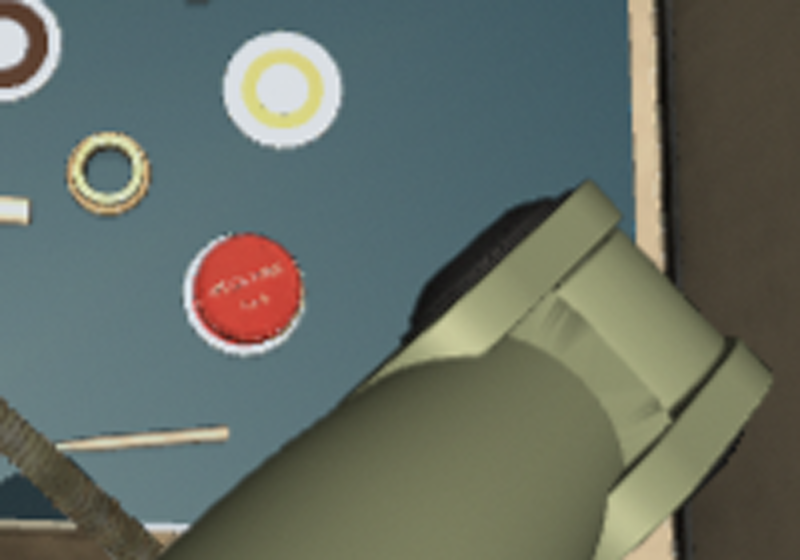

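The tin stands on the red tile, pixel centre about (302,252), with more white showing on its left.

Run:
```python
from fit import *
im,d=r.grab_frame('top')
cyl=lambda *a:[(h,R,72) for h,R in a]
print('tin',fit(im,(.4795,-.2305),.061,cyl((.061,.0325),(.050,.0325)),RB(40)))
print('tile',fit(im,(.4791,-.2301),.029,cyl((.029,.038),(.061,.0325)),lambda o:(o[...,2]>140)))
print('collar',fit(im,(.552,-.1435),.046,cyl((.036,.026),(.026,.026),(.046,.0215)),RB(8)))
```

```text
tin (array([ 0.4777, -0.2302]), np.float64(0.0), 71.9, 3514)
tile (array([ 0.4784, -0.2296]), np.float64(0.0), 106.4, 4450)
collar (array([ 0.552 , -0.1439]), np.float64(0.0), 9.5, 2198)
```

arm_command([
  [0.085, 0, 0, 0.035, 0],
  [0.085, 0, 0, 0.03, 0],
  [0.085, 0, 0, 0.01, 0],
  [0.085, 0, 0, 0, 0],
])

```text
time: 5.65
tool_pos: [0.3928, -0.3148, 0.1991]
ee_rot: [-0.002, 0.986, 0.165, -0.001]
ft_force: [-0.2, 0.7, 0.9]
finger_gap: 0.0852
finger_force: 0.0
```

```bash
python3 go.py .3925 -.3169 .197
```

```text
t 5.65 pos [ 0.3928 -0.3148  0.1991] tilt [-0.0024  0.0028] yaw 18.99 F [-0.2  0.7  0.9] gap 0.0852
tool delta [-0.001   0.0019  0.0021] turn None
```

arm_command([
  [0.085, 0, 0.0005, 0.003, 0],
  [0.05, 0, 0, 0, 0],
  [0.05, 0, 0, 0, 0],
  [0.05, 0, 0, 0, 0],
  [0.05, 0, 0, 0, 0],
])

```text
time: 6.15
tool_pos: [0.3934, -0.317, 0.1989]
ee_rot: [0.001, 0.986, 0.164, 0.001]
ft_force: [-0.2, 1.9, 5.9]
finger_gap: 0.0581
finger_force: 64.4
```

```bash
python3 go.py .635 -.0735 .26;python3 -c "
from h import *
im,d=r.grab_frame('side'); cv2.imwrite('pics/s2.png',cv2.resize(im[60:260,200:440],(720,600),interpolation=cv2.INTER_CUBIC))"
```

```text
t 6.15 pos [ 0.3934 -0.317   0.1989] tilt [ 0.0018 -0.0012] yaw 18.9 F [-0.2  1.9  5.9] gap 0.0581
tool delta [ 0.3075 -0.152  -0.0609] turn None
```

View pics/s2.png

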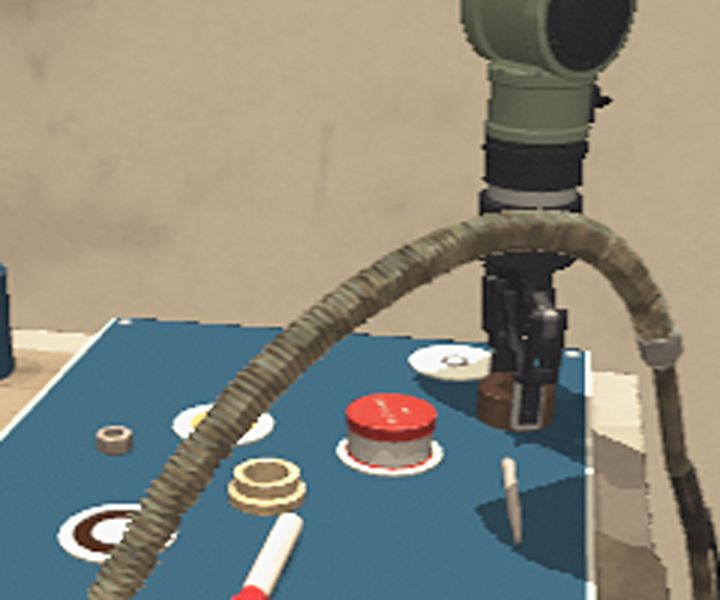

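arm_command([
  [0.05, 0, 0, -0.03, 0],
  [0.05, 0, 0, -0.035, 0],
  [0.05, 0.0384, -0.019, 0, 0],
  [0.05, 0.0384, -0.019, 0, 0],
  [0.05, 0.0384, -0.019, 0, 0],
])

```text
time: 6.7
tool_pos: [0.4844, -0.2248, 0.2638]
ee_rot: [0.001, 0.987, 0.163, 0.001]
ft_force: [0.3, -1.1, -1.3]
finger_gap: 0.0582
finger_force: 65.2
```

arm_command([
  [0.05, 0.0384, -0.019, 0, 0],
  [0.05, 0.0384, -0.019, 0, 0],
  [0.05, 0.0384, -0.019, 0, 0],
])

```text
time: 7.0
tool_pos: [0.5751, -0.1328, 0.2632]
ee_rot: [0.0, 0.986, 0.164, 0.0]
ft_force: [0.6, -0.8, -1.6]
finger_gap: 0.0581
finger_force: 65.1
```

arm_command([
  [0.05, 0.0384, -0.019, 0, 0],
  [0.05, 0.0384, -0.019, 0, 0],
  [0.05, 0, 0, 0, 0],
  [0.05, 0, 0, 0, 0],
])

```text
time: 7.4
tool_pos: [0.6346, -0.0724, 0.2626]
ee_rot: [0.0, 0.986, 0.165, -0.0]
ft_force: [-0.3, -1.0, -0.7]
finger_gap: 0.0579
finger_force: 65.1
```

```bash
python3 go.py .6359 -.0732 .202;python3 -c "
from h import *
im,d=r.grab_frame('side'); cv2.imwrite('pics/s3.png',im)"
```

```text
t 7.4 pos [ 0.6346 -0.0724  0.2626] tilt [-0.     -0.0004] yaw 19.01 F [-0.3 -1.  -0.7] gap 0.0579
tool delta [0.001  0.0012 0.0606] turn None
```

View pics/s3.png

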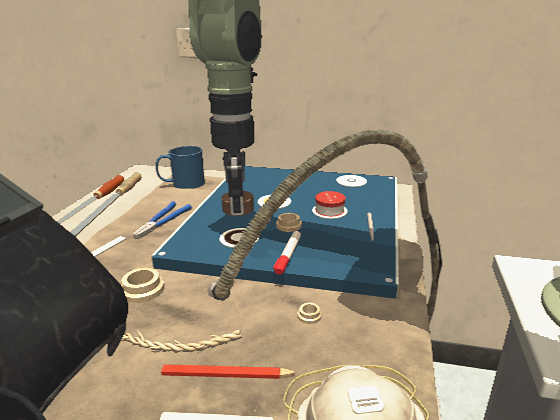

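The roll is held above the brown tile, pixel (238,203), and the forearm is well above the shaft. Next is the descent.

arm_command([
  [0.05, 0.0005, 0.001, 0.025, 0],
  [0.05, 0, 0, 0.02, 0],
  [0.05, 0, 0, 0.01, 0],
  [0.05, 0, 0, 0.003, 0],
  [0.05, 0, 0, 0, 0],
])

```text
time: 7.95
tool_pos: [0.6348, -0.0748, 0.2046]
ee_rot: [-0.0, 0.987, 0.164, -0.0]
ft_force: [-0.2, 0.4, -1.2]
finger_gap: 0.0579
finger_force: 65.1
```

```bash
python3 go.py .6359 -.0732 .202
```

```text
t 7.95 pos [ 0.6348 -0.0748  0.2046] tilt [-0.0004  0.    ] yaw 18.84 F [-0.2  0.4 -1.2] gap 0.0579
tool delta [ 0.0015 -0.0012  0.0026] turn None
```

arm_command([
  [0.05, 0.001, -0.001, 0.0015, 0],
  [0.05, 0, 0, 0.001, 0],
  [0.05, 0, 0, 0.0005, 0],
  [0.05, 0, 0, 0, 0],
])

```text
time: 8.35
tool_pos: [0.6361, -0.0728, 0.2021]
ee_rot: [0.0, 0.986, 0.164, 0.0]
ft_force: [0.1, 0.5, 1.0]
finger_gap: 0.0582
finger_force: 65.3
```

```bash
python3 go.py .6359 -.0732 .202
```

```text
t 8.35 pos [ 0.6361 -0.0728  0.2021] tilt [ 0.001  -0.0003] yaw 18.91 F [0.1 0.5 1. ] gap 0.0582
tool delta [-0.0003  0.0003  0.0001] turn None
```

arm_command([
  [0.085, 0, 0, 0, 0],
  [0.085, 0, 0, 0, 0],
  [0.085, 0, 0, 0, 0],
  [0.085, 0, 0, -0.03, 0],
  [0.085, 0, 0, -0.04, 0],
])

```text
time: 8.85
tool_pos: [0.6346, -0.0726, 0.2698]
ee_rot: [-0.001, 0.986, 0.164, -0.003]
ft_force: [0.8, -0.5, 0.5]
finger_gap: 0.085
finger_force: 0.0
```

arm_command([
  [0.085, -0.03, 0.012, 0, 0],
  [0.085, -0.035, 0.013, 0, 0],
  [0.085, -0.0375, 0.015, 0, 0],
  [0.085, 0, 0, 0, -0.14],
  [0.085, 0, 0, 0, -0.14],
])

```text
time: 9.35
tool_pos: [0.5508, -0.1448, 0.2717]
ee_rot: [-0.0, 0.953, 0.302, -0.0]
ft_force: [-0.5, 0.3, 0.1]
finger_gap: 0.085
finger_force: 0.0
```

arm_command([
  [0.085, 0, 0, 0, -0.14],
  [0.085, 0, 0, 0, -0.14],
  [0.085, 0, 0, 0, -0.14],
  [0.085, 0, 0, 0, -0.14],
  [0.085, 0, 0, 0, -0.14],
])

```text
time: 9.85
tool_pos: [0.5518, -0.1439, 0.2715]
ee_rot: [0.0, 0.791, 0.611, 0.0]
ft_force: [-0.1, 0.8, 0.5]
finger_gap: 0.0848
finger_force: 0.0
```

```bash
python3 go.py .552 -.1439 .1975 80
python3 - <<'E'
from fit import *
im,d=r.grab_frame('top'); cv2.imwrite('pics/t3.png',im[130:330,180:420].repeat(3,0).repeat(3,1))
E
```

```text
t 9.85 pos [ 0.5518 -0.1439  0.2715] tilt [ 0.0001 -0.0001] yaw 75.37 F [-0.1  0.8  0.5] gap 0.0848
tool delta [0.0001 0.0002 0.074 ] turn -0.0807
```

View pics/t3.png

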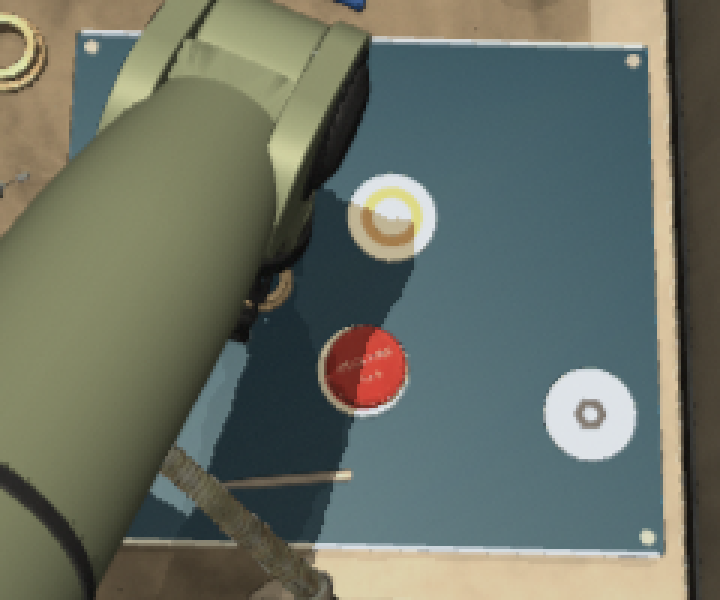

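The view shows the gripper over the collar, with the tin on its tile at crop (363,370). The nut and brown tile are hidden by the wrist. Next I descend.

arm_command([
  [0.085, 0, 0, 0.025, -0.08],
  [0.085, 0, 0, 0.03, 0],
  [0.085, 0, 0, 0.015, 0],
  [0.085, 0, 0, 0.002, 0],
  [0.085, 0, 0, 0, 0],
])

```text
time: 10.4
tool_pos: [0.5517, -0.1439, 0.1994]
ee_rot: [-0.0, 0.769, 0.64, -0.0]
ft_force: [0.6, -0.2, -0.3]
finger_gap: 0.0854
finger_force: 0.0
```

```bash
python3 go.py .552 -.1439 .1975 80
```

```text
t 10.4 pos [ 0.5517 -0.1439  0.1994] tilt [-0.0006  0.0002] yaw 79.56 F [ 0.6 -0.2 -0.3] gap 0.0854
tool delta [0.     0.0003 0.0019] turn -0.0077
```

arm_command([
  [0.085, 0, 0, 0.001, 0],
  [0.045, 0, 0, 0, 0],
  [0.045, 0, 0, 0, 0],
  [0.045, 0, 0, 0, 0],
  [0.045, 0, 0, 0, 0],
])

```text
time: 10.9
tool_pos: [0.5519, -0.144, 0.1998]
ee_rot: [0.0, 0.768, 0.64, 0.0]
ft_force: [-2.3, 1.4, 8.9]
finger_gap: 0.0468
finger_force: 60.0
```

```bash
python3 go.py .6098 -.2525 .24 80
```

```text
t 10.9 pos [ 0.5519 -0.144   0.1998] tilt [ 0.0007 -0.0007] yaw 79.63 F [-2.3  1.4  8.9] gap 0.0468
tool delta [-0.0963  0.0766 -0.0401] turn -0.0065
```

arm_command([
  [0.04, 0, 0, 0, 0],
  [0.04, 0, 0, 0, 0],
])

```text
time: 11.1
tool_pos: [0.5519, -0.144, 0.1998]
ee_rot: [0.001, 0.768, 0.64, 0.0]
ft_force: [-2.5, 0.6, 7.7]
finger_gap: 0.0467
finger_force: 60.0
```

```bash
python3 go.py .6098 -.2525 .24 80; python3 -c "
from h import *
im,d=r.grab_frame('side'); cv2.imwrite('pics/s4.png',cv2.resize(im[150:270,220:380],(800,600),interpolation=cv2.INTER_CUBIC))"
```

```text
t 11.1 pos [ 0.5519 -0.144   0.1998] tilt [ 0.0008 -0.0007] yaw 79.63 F [-2.5  0.6  7.7] gap 0.0467
tool delta [-0.0964  0.0766 -0.0401] turn -0.0065
```

View pics/s4.png

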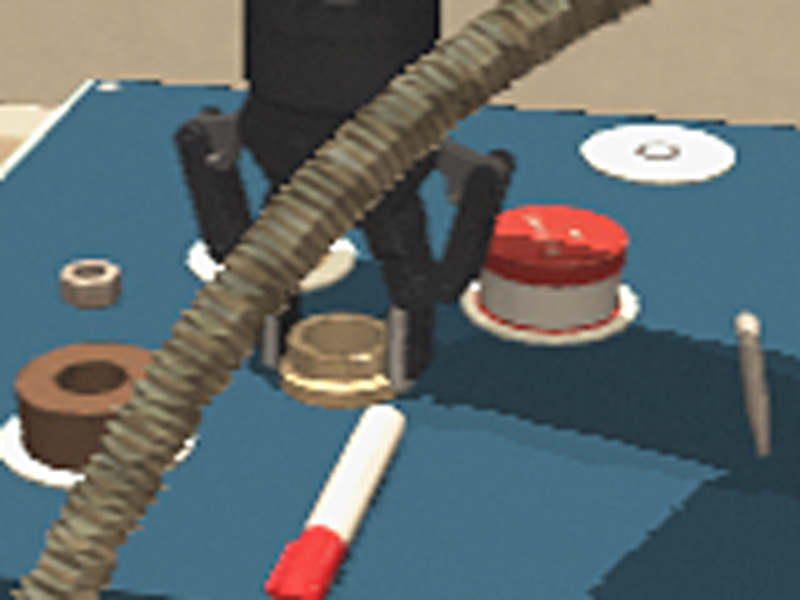

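arm_command([
  [0.04, 0, 0, -0.01, 0],
  [0.04, 0, 0, -0.02, 0],
  [0.04, 0, 0, -0.02, 0],
  [0.04, 0, 0, 0, 0],
])

```text
time: 11.55
tool_pos: [0.553, -0.1443, 0.2513]
ee_rot: [0.002, 0.768, 0.64, 0.001]
ft_force: [0.8, -0.8, -1.2]
finger_gap: 0.0464
finger_force: 61.0
```

```bash
python3 go.py .6098 -.2525 .206 80; python3 -c "
from h import *
im,d=r.grab_frame('side'); cv2.imwrite('pics/s5.png',cv2.resize(im[130:250,220:380],(800,600),interpolation=cv2.INTER_CUBIC))"
```

```text
t 11.55 pos [ 0.553  -0.1443  0.2513] tilt [ 0.0048 -0.0019] yaw 79.63 F [ 0.8 -0.8 -1.2] gap 0.0464
tool delta [-0.0961  0.0751  0.0458] turn -0.0065
```

View pics/s5.png

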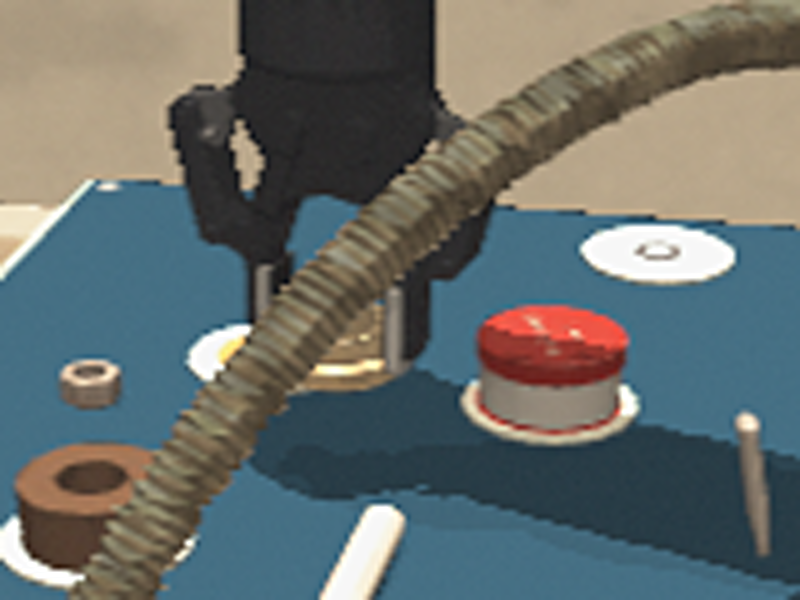

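The collar is lifted and looks level. I'll move it to the tan tile.

arm_command([
  [0.04, -0.032, 0.025, 0, 0],
  [0.04, -0.032, 0.025, 0, 0],
  [0.04, -0.032, 0.0255, 0, 0],
  [0.04, 0, 0, 0, 0],
  [0.04, 0, 0, 0.02, 0],
])

```text
time: 12.1
tool_pos: [0.6097, -0.2536, 0.2291]
ee_rot: [0.002, 0.769, 0.64, 0.001]
ft_force: [0.0, 0.1, -2.0]
finger_gap: 0.0463
finger_force: 61.2
```

arm_command([
  [0.04, 0, 0, 0.015, 0],
  [0.04, 0, 0, 0.005, 0],
  [0.04, 0, 0, 0, 0],
  [0.04, 0, 0, 0, 0],
])

```text
time: 12.5
tool_pos: [0.6088, -0.2516, 0.2086]
ee_rot: [-0.0, 0.768, 0.64, 0.0]
ft_force: [-0.4, -0.6, -1.1]
finger_gap: 0.0468
finger_force: 61.2
```

```bash
python3 go.py .6098 -.2525 .203 80
```

```text
t 12.5 pos [ 0.6088 -0.2516  0.2086] tilt [-0.  0.] yaw 79.66 F [-0.4 -0.6 -1.1] gap 0.0468
tool delta [-0.0007  0.0011  0.0056] turn -0.006
```

arm_command([
  [0.04, 0, 0.0005, 0.003, 0],
  [0.04, 0, 0, 0.002, 0],
  [0.04, 0, 0, 0.0007, 0],
  [0.04, 0, 0, 0, 0],
])

```text
time: 12.9
tool_pos: [0.6093, -0.252, 0.203]
ee_rot: [0.0, 0.768, 0.64, 0.0]
ft_force: [0.1, -0.6, -1.1]
finger_gap: 0.0463
finger_force: 61.3
```

```bash
python3 go.py .6098 -.2525 .203 80
```

```text
t 12.9 pos [ 0.6093 -0.252   0.203 ] tilt [ 0.0004 -0.0001] yaw 79.63 F [ 0.1 -0.6 -1.1] gap 0.0463
tool delta [-0.0004  0.0006  0.    ] turn -0.0064
```

arm_command([
  [0.04, -0.0003, 0.0005, 0.001, 0],
  [0.04, 0, 0, 0.0005, 0],
  [0.04, 0, 0, 0, 0],
])

```text
time: 13.2
tool_pos: [0.6095, -0.2521, 0.2029]
ee_rot: [-0.0, 0.768, 0.64, 0.0]
ft_force: [-3.5, 2.0, 9.7]
finger_gap: 0.0465
finger_force: 63.3
```

```bash
python3 go.py .6098 -.2525 .203 80
```

```text
t 13.2 pos [ 0.6095 -0.2521  0.2029] tilt [-0.0001  0.0003] yaw 79.64 F [-3.5  2.   9.7] gap 0.0465
tool delta [-0.0003  0.0004 -0.0001] turn -0.0063
```

arm_command([
  [0.085, 0, 0, 0, 0],
  [0.085, 0, 0, 0, 0],
  [0.085, 0, 0, 0, 0],
  [0.085, 0, 0, -0.03, 0],
  [0.085, 0, 0, -0.03, 0],
])

```text
time: 13.7
tool_pos: [0.6091, -0.2522, 0.2605]
ee_rot: [-0.001, 0.768, 0.64, -0.001]
ft_force: [0.3, -0.4, 0.4]
finger_gap: 0.0852
finger_force: 0.0
```

arm_command([
  [0.05, 0.033, 0.03, 0, 0],
  [0.05, 0.033, 0.03, 0, 0],
  [0.05, 0, 0, 0, -0.11],
  [0.05, 0, 0, 0, -0.105],
  [0.05, 0, 0, 0, 0],
])

```text
time: 14.2
tool_pos: [0.6808, -0.1978, 0.2608]
ee_rot: [-0.0, 0.695, 0.719, -0.0]
ft_force: [-0.5, 0.1, -0.3]
finger_gap: 0.0499
finger_force: 0.0
```

```bash
python3 go.py .6793 -.1977 .2025 92; python3 -c "
from h import *
im,d=r.grab_frame('top'); cv2.imwrite('pics/t4.png',im[130:330,180:420].repeat(3,0).repeat(3,1))"
```

```text
t 14.2 pos [ 0.6808 -0.1978  0.2608] tilt [-0.0004  0.    ] yaw 91.98 F [-0.5  0.1 -0.3] gap 0.0499
tool delta [ 0.0002 -0.0015  0.0583] turn -0.0004
```

View pics/t4.png

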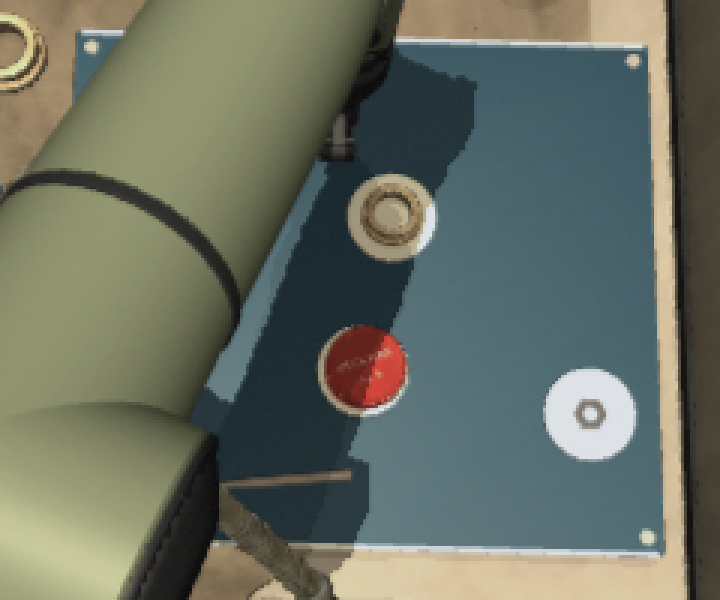

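The collar is well centred on the tan tile, at crop (392,216). Next I descend on the nut.

arm_command([
  [0.05, 0, -0.001, 0.025, 0],
  [0.05, 0, 0, 0.02, 0],
  [0.05, 0, 0, 0.01, 0],
  [0.05, 0, 0, 0.002, 0],
  [0.05, 0, 0, 0, 0],
])

```text
time: 14.75
tool_pos: [0.6796, -0.1985, 0.2044]
ee_rot: [-0.0, 0.695, 0.719, 0.0]
ft_force: [0.2, 0.6, -0.2]
finger_gap: 0.0497
finger_force: 0.0
```

```bash
python3 go.py .6793 -.1977 .2025 92
```

```text
t 14.75 pos [ 0.6796 -0.1985  0.2044] tilt [-0.  0.] yaw 91.89 F [ 0.2  0.6 -0.2] gap 0.0497
tool delta [ 0.0009 -0.0003  0.0019] turn -0.0019
```

arm_command([
  [0.05, 0.0005, 0, 0.001, 0],
  [0.015, 0, 0, 0, 0],
  [0.015, 0, 0, 0, 0],
  [0.015, 0, 0, 0, 0],
  [0.015, 0, 0, 0, 0],
])

```text
time: 15.25
tool_pos: [0.68, -0.198, 0.2044]
ee_rot: [0.001, 0.695, 0.719, 0.0]
ft_force: [-0.1, 0.5, 6.0]
finger_gap: 0.0211
finger_force: 59.3
```

```bash
python3 go.py .4477 -.4169 .24 88; python3 -c "
from h import *
im,d=r.grab_frame('side'); cv2.imwrite('pics/s6.png',cv2.resize(im[150:270,170:330],(800,600),interpolation=cv2.INTER_CUBIC))"
```

```text
t 15.25 pos [ 0.68   -0.198   0.2044] tilt [ 0.0018 -0.0007] yaw 91.95 F [-0.1  0.5  6. ] gap 0.0211
tool delta [-0.2109 -0.2395 -0.0358] turn 0.0689
```

View pics/s6.png

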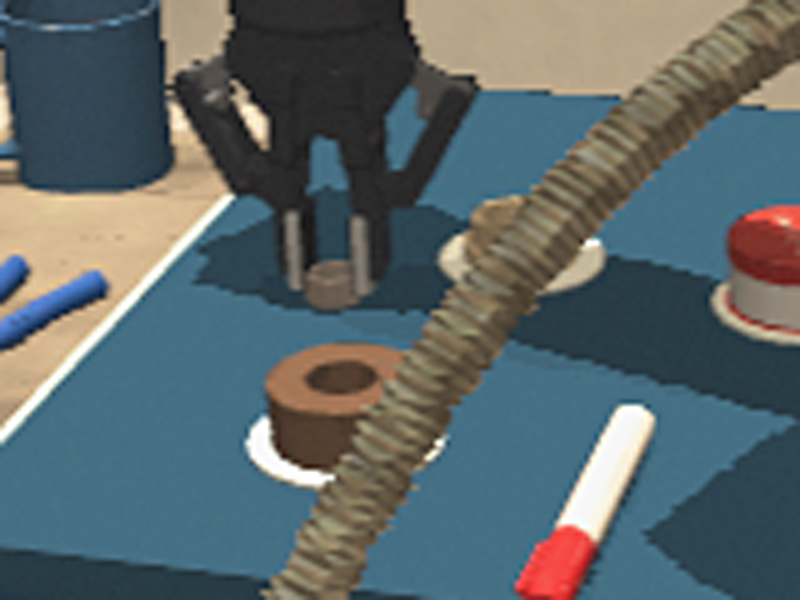

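Grip is on the flats (gap 21 mm). I'll lift it high over the collar and carry it to the hex tile.

arm_command([
  [0.015, 0, 0, -0.02, 0],
  [0.015, 0, 0, -0.045, 0],
  [0.015, -0.0264, -0.03, 0, 0],
  [0.015, -0.0264, -0.03, 0, 0],
  [0.015, -0.0264, -0.03, 0, 0],
])

```text
time: 15.8
tool_pos: [0.5914, -0.2804, 0.2684]
ee_rot: [0.0, 0.695, 0.719, -0.0]
ft_force: [-0.2, -0.6, -0.2]
finger_gap: 0.0211
finger_force: 58.9
```

arm_command([
  [0.015, -0.0264, -0.03, 0, 0],
  [0.015, -0.0264, -0.03, 0, 0],
  [0.015, -0.0264, -0.03, 0, 0],
  [0.015, -0.0264, -0.03, 0, 0],
  [0.015, -0.0264, -0.03, 0, 0],
])

```text
time: 16.3
tool_pos: [0.4455, -0.4179, 0.2681]
ee_rot: [-0.0, 0.695, 0.719, 0.0]
ft_force: [0.3, -0.5, -0.1]
finger_gap: 0.0209
finger_force: 58.9
```

arm_command([
  [0.015, 0, 0, 0, 0.069],
  [0.015, 0, 0, 0, 0],
  [0.015, 0, 0, 0, 0],
])

```text
time: 16.6
tool_pos: [0.4469, -0.4168, 0.2681]
ee_rot: [-0.0, 0.719, 0.695, 0.0]
ft_force: [-0.5, -0.7, -0.3]
finger_gap: 0.0214
finger_force: 59.0
```

```bash
python3 go.py .4477 -.4169 .2075 88
python3 - <<'E'
from fit import *
im,d=r.grab_frame('top'); cv2.imwrite('pics/t5.png',im[130:330,180:420].repeat(3,0).repeat(3,1))
cyl=lambda *a:[(h,R,72) for h,R in a]
print('roll',fit(im,(.635,-.0735),.054,cyl((.054,.03),(.041,.03),(.029,.03)),lambda o:(o[...,2]-o[...,0]>8)&(o[...,1]<130)))
print('collar',fit(im,(.61,-.2525),.049,cyl((.049,.0215),(.039,.026),(.029,.026)),lambda o:(o[...,2]-o[...,0]>25)))
print('tin',fit(im,(.4795,-.2305),.061,cyl((.061,.0325),(.050,.0325)),RB(40)))
E
```

```text
t 16.6 pos [ 0.4469 -0.4168  0.2681] tilt [-0.0001  0.0005] yaw 88.08 F [-0.5 -0.7 -0.3] gap 0.0214
tool delta [-0.0001  0.0008  0.0606] turn 0.0014
roll (array([ 0.635 , -0.0742]), np.float64(0.0), 110.9, 3103)
collar (array([ 0.6097, -0.2522]), np.float64(0.0), 106.6, 2130)
tin (array([ 0.4776, -0.2303]), np.float64(0.0), 69.0, 3509)
```

View pics/t5.png

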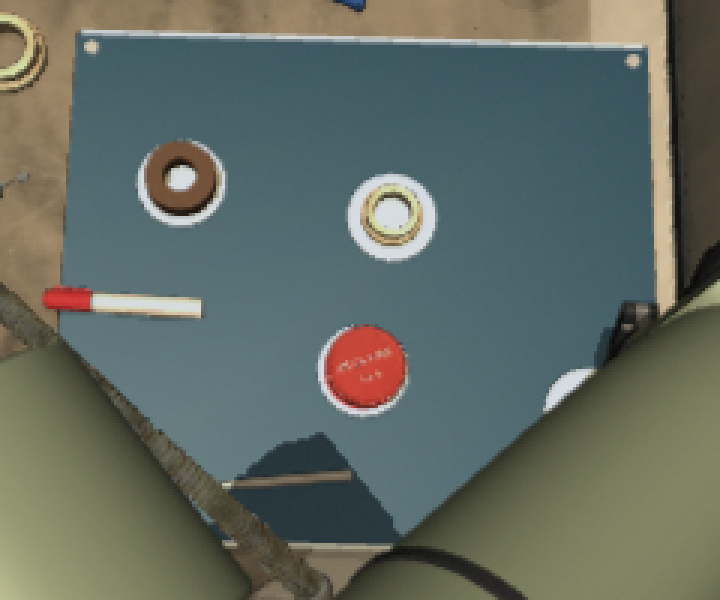

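The roll, collar and tin all sit centred on their tiles to within about 1.5 mm. Next I lower the nut.

arm_command([
  [0.015, 0, 0.0005, 0.025, 0],
  [0.015, 0, 0, 0.02, 0],
  [0.015, 0, 0, 0.01, 0],
  [0.015, 0, 0, 0.003, 0],
  [0.015, 0, 0, 0, 0],
])

```text
time: 17.15
tool_pos: [0.4478, -0.4167, 0.2102]
ee_rot: [-0.0, 0.719, 0.695, 0.0]
ft_force: [-0.5, 0.1, 0.7]
finger_gap: 0.0214
finger_force: 59.0
```

```bash
python3 go.py .4477 -.4169 .2075 88
```

```text
t 17.15 pos [ 0.4478 -0.4167  0.2102] tilt [-0.0002  0.0003] yaw 88.06 F [-0.5  0.1  0.7] gap 0.0214
tool delta [-0.0002 -0.0001  0.0027] turn 0.001
```

arm_command([
  [0.015, 0, 0, 0.0015, 0],
  [0.015, 0, 0, 0.001, 0],
  [0.015, 0, 0, 0.0005, 0],
  [0.015, 0, 0, 0, 0],
])

```text
time: 17.55
tool_pos: [0.4474, -0.4172, 0.2076]
ee_rot: [0.0, 0.719, 0.695, -0.0]
ft_force: [-0.5, 0.6, -1.0]
finger_gap: 0.0211
finger_force: 59.0
```

```bash
python3 go.py .4477 -.4169 .2075 88
```

```text
t 17.55 pos [ 0.4474 -0.4172  0.2076] tilt [ 0.0004 -0.0004] yaw 87.99 F [-0.5  0.6 -1. ] gap 0.0211
tool delta [0.0003 0.0003 0.0001] turn -0.0002
```

arm_command([
  [0.015, 0.0003, 0.0003, 0.0008, 0],
  [0.015, 0, 0, 0, 0],
  [0.015, 0, 0, 0, 0],
])

```text
time: 17.85
tool_pos: [0.4476, -0.417, 0.2074]
ee_rot: [0.0, 0.719, 0.695, -0.0]
ft_force: [-2.5, 1.0, 5.3]
finger_gap: 0.0214
finger_force: 59.6
```

arm_command([
  [0.045, 0, 0, 0, 0],
  [0.045, 0, 0, 0, 0],
  [0.045, 0, 0, 0, 0],
  [0.045, 0, 0, -0.02, 0],
  [0.045, 0, 0, -0.045, 0],
])

```text
time: 18.35
tool_pos: [0.4464, -0.4153, 0.2681]
ee_rot: [-0.004, 0.719, 0.695, 0.0]
ft_force: [0.5, -0.7, 0.2]
finger_gap: 0.0448
finger_force: 0.0
```

arm_command([
  [0.045, -0.02, -0.04, -0.03, 0],
  [0.045, -0.02, -0.045, -0.03, 0],
  [0.045, -0.02, -0.045, -0.03, 0],
  [0.045, -0.02, -0.045, 0, 0],
  [0.045, -0.02, -0.045, 0, 0],
])

```text
time: 18.85
tool_pos: [0.238, -0.5035, 0.3526]
ee_rot: [0.001, 0.719, 0.695, -0.001]
ft_force: [1.0, -0.4, -0.6]
finger_gap: 0.0448
finger_force: 0.0
```

arm_command([
  [0.045, 0, -0.03, 0, 0],
  [0.045, 0, 0, 0, 0],
  [0.045, 0, 0, 0, 0],
])

```text
time: 19.15
tool_pos: [0.2089, -0.5018, 0.3513]
ee_rot: [0.0, 0.72, 0.694, 0.0]
ft_force: [-0.6, 0.5, 0.6]
finger_gap: 0.0449
finger_force: 0.0
```

Run:
```python
from fit import *
im,d=r.grab_frame('top')
Y=np.radians(np.arange(-30,30,2)); hexR=.012/np.cos(np.pi/6)
print('nut',fit(im,(.4477,-.4169),.042,[(.042,hexR,6),(.029,hexR,6)],lambda o:o[...,1]<165,Y,.025))
o=ortho('top',im,(.4477,-.4169),.029)
cv2.imwrite('pics/t6.png',np.hstack([cv2.resize(im[130:330,200:410],(420,400)),cv2.resize(o,(380,400),interpolation=cv2.INTER_CUBIC)]))
```

```text
nut (array([ 0.4477, -0.415 ]), np.float64(-2.0), 75.3, 542)
```

View pics/t6.png

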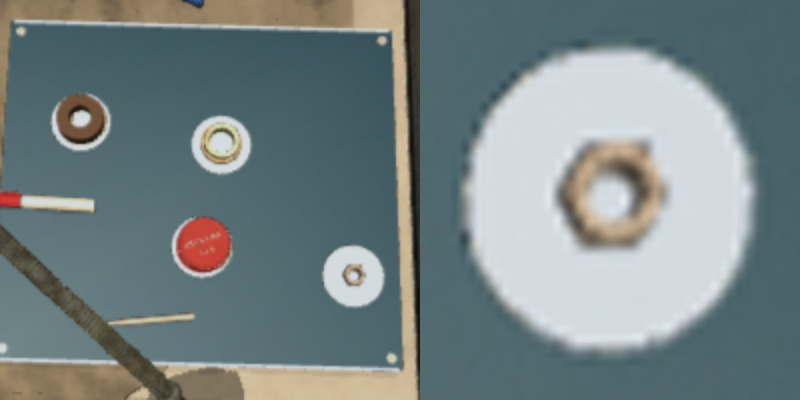

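All four pieces sit on their own tiles, with the nut about 2 mm off centre and its yaw matching the hexagon. The pen and punch look untouched, and the arm is clear.

```bash
python3 -c "
from cell import r
print(r.job_done())"
```

```text
the job is handed in; nothing more can be done
None
```

The wax tin, emery roll, bronze collar and nut are on their own tiles, right way up and within about 2 mm of centre; the marker pen and punch were left alone, and the job was handed in after about 19 s of robot time.

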